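# Open the guard of a strip clamp and hold its spring jaw at the mark

## Task

A workmate wants to lay the next metal strip into the green bench clamp. Lift the yellow-framed guard by its T-handle right over until it rests on its stop by itself, then pull the spring-loaded jaw by its black paddle until its yellow pointer lines up with the red mark, and finish holding it there with the gripper: do not let go at the end. Leave the other things on the bench where they are.

Things in the scene. Friction and masses are not known exactly. Their poses are not given: they have to be found in the camera images.
- clamp: Green open-topped steel housing fixed to the bench, 140 (x) x 240 (y) x 85 mm high, walls 8, floor 12. Origin: centre of its underside; x to the hinged side away from the robot, y along the long side (the jaw's pull), z up. Fixed anvil inside at the -y end; the +y half is empty but for an aluminium rule along the front (-x) wall, x -62 to -50 mm, top 30 mm high.
- guard (a joint): Guard hinge, rad: 0 closed (flat on the housing), 1.9 open, leaning back on its stop beyond upright. Let go before upright it falls shut; beyond upright it falls open onto the stop. Guard: yellow frame, clear window, 140 x 240 x 8 mm, about 0.3 kg; turns freely, lifting takes about 2 N at the handle.
- guard_hinge (a point): Point on the guard's hinge line (underside of its hinged edge), mid-length; in the clamp frame x 70, y 0, z 85.5 mm. The hinge line runs along the clamp's y.
- guard_handle (a point): Centre of the black crossbar of the guard's T-handle: round bar 16 mm thick, 40 mm long along clamp y, on a 14 mm wide flat stem 35 mm ahead of the guard's front edge, 175 mm from the hinge, 4 mm above the guard's underside. Closed: clamp frame x -105, y 0, z 89.5 mm, free space below. Gripped by its ends it can pivot in the fingers.
- jaw (a joint): Travel of the spring-return jaw, m: 0 at rest (closed on the anvil), growing as it is pulled along the clamp's +y, at most 0.065. The spring pulls back with 4.4 N at 0 and 110 N/m more: about 8 to 11 N at the mark. Let go, it returns to 0.
- jaw_grip (a point): Middle of the jaw's upright black paddle, 55 mm above the bench; at rest clamp frame x -10, y 0. Paddle 36 mm wide (clamp x), 12 mm thick (clamp y: pinch and pull along it), from 20 to 72 mm above the bench. The jaw's steel block, top 34 mm high, begins 44 mm from the paddle on the -y side; a flat bar, top 22 mm high, joins them.
- jaw_pointer (a point): Free end of the yellow pointer (4 mm wide along clamp y, 18 mm long) on top of the jaw's steel block, 36 mm above the bench; at rest in the clamp frame at x -45, y -67.5 mm. It moves with the jaw.
- mark: Red mark, 14 x 5 x 6 mm (clamp x, y, z), fixed on the aluminium rule inside the housing; its place along the rule differs each time, 31 to 57 mm (+y) from the pointer at rest. Origin: centre of its underside, 30 mm above the bench; axes parallel to the clamp's. The pointer is in line when its y in this frame is 0.
- spray: Blue and white spray can, 56 mm across, 130 mm high, standing loose near the clamp. Origin: centre of its underside. Leave alone.
- hammer: Hammer lying loose near the clamp's -y end. Leave alone.
- bracket: Loose aluminium angle bracket, 70 x 50 x 60 mm, 4 mm thick, behind the clamp. Origin: centre of its underside. Leave alone.
- tape: Grey roll of tape lying flat, 90 mm across, 30 mm high, 60 mm hole. Origin: centre of its underside. Leave alone.

How it is judged:
By the outcome, as a careful person would: the job done as asked, in the order asked, and still so for the second after the job is handed in, while the arm keeps its last pose, push and grip.
It also fails if it takes over 48 s, if anything falls off the work surface, if the arm or the gripper's body presses on something with over 40 N, if the wrist force passes 120 N, or if a joint passes its speed limit or range.

## Robot

A 7-joint arm with a two-finger parallel gripper is mounted at the origin on the work surface. World frame = base frame: x ahead of the robot, y to its left, z up, the work surface at z = 0. Lengths are in m, angles in rad, forces in N, time in s.
With the tool pointing down it reaches from about 0.425 to 0.875 m from the base axis. Payload 8.4 kg.
Tool frame: the origin (TCP) lies on the mounting face of the last link; the fingertips stand 182 mm ahead of it and the grasp point (between the pads) lies 164 mm ahead of it; z points along the fingers, y is the line along which they close (so a half turn about z gives the same grasp; the last joint's range is limited). The gripper opens to 87 mm and grips with 3 to 60 N. Pads are 19 mm wide; open, the fingers measure 117 mm over their backs; the gripper's body (75 mm by 190 mm) begins 51 mm behind the grasp point.
Start: joints at [1.184, 0.333, 0.04, 1.465, -0.013, 1.343, -0.059], TCP at [0.184, -0.623, 0.405] pointing down, gripper open.
Joint ranges: [-2.58, 2.58], [-0.38, 2.09], [-1.3, 1.39], [0.25, 2.4], [-1.5, 4.64], [0.08, 2.09], [-2.65, 2.65]. Speed limits (rad/s): [2.22, 2.22, 2.79, 2.79, 3.14, 3.14, 3.14].

## Interface

Orientations are given as [roll, pitch, yaw] about the fixed x, y, z axes, in that order (R = Rz(yaw) Ry(pitch) Rx(roll)).
In Python, from plant import ctrl, eyes gives the robot as it stands.
- The arm moves only by the tool servo_tool, never from a script. Its argument "plan" is a list of rows, each an object with "xyz": the shift along the tool's x, y, z in units of 0.15 m (1.0 is 0.15 m), a list of three; "delta_rot": the turn, a rotation vector about the tool's x, y, z in units of 1.5 rad (1.0 is 1.5 rad), a list of three. In form: [{"xyz": [dx, dy, dz], "delta_rot": [wx, wy, wz]}, ...]. A call has 1 to 20 rows; each row is the pose to reach, as a shift and turn from the pose commanded when the call began, along the tool's axes at that moment; what a row does not reach only later rows make up. A row lasts 1/10 s, in which the tool goes at most 50 mm and 8.59 degrees, less where a joint would pass 70% of its speed; a pose out of reach is approached as far as the arm can. A call with a number of a shift or a turn outside -1 to 1 is refused whole. A call with a gripper value outside its range is refused whole. "claw" is the opening, from 0 (shut) to 1 (fully open), set as the call begins (left out, the last holds). The fingers move at their own pace and stop on an object; "force" is the grip in N (left out, the last holds). Time passes only in rows, so rows that repeat a pose let the fingers close. It gives the time, the measured TCP pose, the force, the opening and the grip force at its end, in the units of the state.
- ctrl.read_state(): the state, without advancing time (a new reading comes with each control period).
- eyes.camera(name): name is "scene" or "side" or "wrist"; returns a dict with "img" (400x640x3 uint8, red, green, blue), "fov_y" (degrees; the focal length in pixels is half the picture's height over the tangent of half this angle, whatever the lens; pixels are square), "cx", "cy" (the principal point, pixels), "k1" (the pictures are not rectified: a ray, as slopes to the right and down, at radius r is drawn at 1 + k1 r^2 times it, then the intrinsics apply), "rvec" (rotation vector, rad) and "tvec" (3), from world to camera coordinates, as OpenCV has them. Camera axes: x right, y down, z forward; pixel columns grow to the right and rows downward; lengths in m; the calibration is good to about 2 mm. A picture is of the moment at which its call begins. There is no depth.
- ctrl.close_job(): hands the job in; it is judged then, once.
The state is a dict: "time": time; "joints": joint angles; "joint_velocities": joint speeds; "tau": joint torques, N m; "ee_pos": TCP position; "ee_rot": TCP orientation; "wrist_force": force on the tool from outside, world axes, zero at the start; "wrist_torque": the same for the moment, N m; "grip_width": finger opening in m; "grip_force": force on a finger pad.
Only numpy, scipy, OpenCV 4.12 (cv2) and the standard library are available. Lean on these libraries where they do the work, as an engineer would, in place of code of your own. Each camera call takes 0.05 s, during which the arm holds its last target. There are 200 camera calls.

## Working session

There is one attempt and no reset: what is moved stays moved. The work goes in short steps, Python scripts to look and compute and a tool call to move; the robot and the scene stay as the last step left them, time stands still between calls to the robot, and variables do not carry over. Pictures are saved under pics/ and viewed, at most 11 in all, crops included, and the job is handed in when it is done.

Besides the shell and the picture viewer there is one more tool, called in YAML: its name, and indented under it one key for each argument. servo_tool: Moves the arm, as the interface text tells. Its arguments: {"type":"object","properties":{"plan":{"type":"array","items":{"type":"object","properties":{"xyz":{"type":"array","items":{"type":"number"}},"delta_rot":{"type":"array","items":{"type":"number"}}}}},"claw":{"type":"number"},"force":{"type":"number"}},"required":["plan"]}

```bash
mkdir -p pics; ls; cat > h.py <<'E'
import numpy as np, cv2
from scipy.spatial.transform import Rotation as R
from plant import ctrl, eyes
def cam(n):
    c=eyes.camera(n); c['f']=200/np.tan(np.radians(c['fov_y'])/2)
    c['K']=np.array([[c['f'],0,c['cx']],[0,c['f'],c['cy']],[0,0,1]]); c['d']=np.array([c['k1'],0,0,0,0.])
    c['R']=cv2.Rodrigues(np.array(c['rvec'],float))[0]; c['t']=np.array(c['tvec'],float).ravel()
    return c
def ray(c,uv):
    p=cv2.undistortPoints(np.array(uv,float).reshape(-1,1,2),c['K'],c['d']).reshape(-1,2)
    d=np.c_[p,np.ones(len(p))]@c['R']; return -c['R'].T@c['t'], d
def onz(c,uv,z):
    o,d=ray(c,uv); return o+d*((z-o[2])/d[:,2])[:,None]
def proj(c,P): return cv2.projectPoints(np.array(P,float).reshape(-1,3),np.array(c['rvec'],float),c['t'],c['K'],c['d'])[0].reshape(-1,2)
def save(c,n): cv2.imwrite('pics/'+n,c['img'][:,:,::-1])
E
python3 - <<'E'
from h import *
s=ctrl.read_state(); print(s['ee_pos'],s['ee_rot'],s['time'])
ims=[]
for n in ['scene','side']:
    c=cam(n); save(c,n+'0.png'); print(n,c['f'],c['k1'],-c['R'].T@c['t'],c['R'][2])
E
```

```text
pics
[ 0.18445673 -0.62309098  0.40387607] [-3.13999918e+00  1.07114281e-04  2.87821767e-01] 0.0
scene 443.27700251591597 -0.09561112575128532 [1.32570342 0.53123246 1.0000219 ] [-0.54625362 -0.39219281 -0.74012957]
side 507.1698441201159 -0.12571060352456112 [0.25650103 1.0957537  0.95014882] [ 0.26017597 -0.74912516 -0.60919616]
```

View pics/scene0.png

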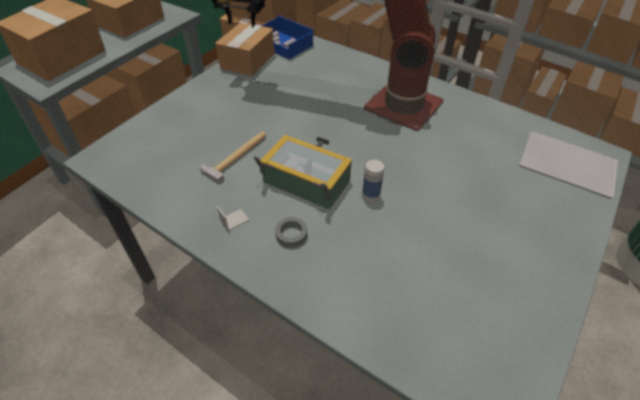

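View pics/side0.png

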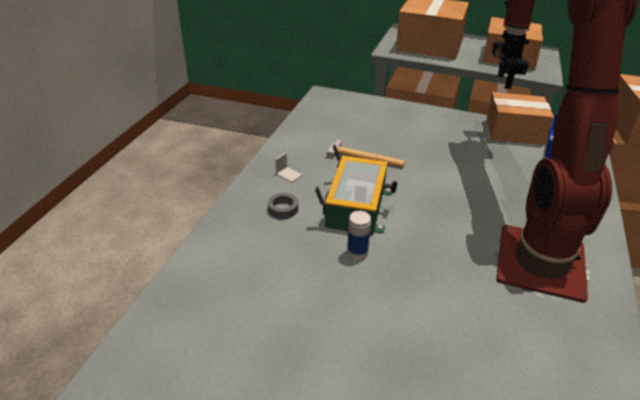

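The scene view shows the clamp with its yellow guard at about (305,165), the handle at (322,141), the spray can at (373,178), the hammer at (235,155), the tape at (291,231) and the bracket at (233,217). The side view shows the guard at (358,182) and the handle at (391,187).

```bash
python3 - <<'E'
from h import *
S={}
for n,(hx,hy) in {'scene':(322,141),'side':(391,187)}.items():
    c=cam(n); S[n]=c; hsv=cv2.cvtColor(c['img'],cv2.COLOR_RGB2HSV)
    m=cv2.inRange(hsv,(16,130,90),(34,255,255)); 
    k,l,st,ce=cv2.connectedComponentsWithStats(m)
    w=np.zeros_like(m); x0,y0=(250,120) if n=='scene' else (315,145)
    w[y0:y0+90,x0:x0+110]=m[y0:y0+90,x0:x0+110]
    k,l,st,ce=cv2.connectedComponentsWithStats(w); i=1+np.argmax(st[1:,4])
    v,u=np.nonzero(l==i); P=onz(c,np.c_[u,v],0.0935)[:,:2]
    r=cv2.minAreaRect(P.astype(np.float32)*1000); print(n,'frame',r,len(u))
    g=cv2.cvtColor(c['img'],cv2.COLOR_RGB2GRAY); d=np.zeros_like(g)
    d[hy-9:hy+10,hx-12:hx+13]=(g[hy-9:hy+10,hx-12:hx+13]<60)
    k,l,st,ce=cv2.connectedComponentsWithStats(d); print('handle',[(ce[j],st[j,4]) for j in range(1,k)])
    if k>1:
        j=1+np.argmax(st[1:,4]); print(onz(c,ce[j],0.0895))
    # spray: white cap top at z=.13
c=S['scene']; print('spray top', onz(c,[373,164],0.13), 'base',onz(c,[372,192],0), 'tape',onz(c,[291,231],.02), 'brk',onz(c,[236,219],0), 'hammer head',onz(c,[212,172],.02),'handle end',onz(c,[264,135],.01))
# tile of crops
a=cv2.resize(S['scene']['img'][115:215,230:400],None,fx=4,fy=4,interpolation=3); b=cv2.resize(S['side']['img'][135:265,300:420],None,fx=3,fy=3,interpolation=3)
cv2.imwrite('pics/crop1.png',a[:,:,::-1])
E
```

```text
scene frame ((548.962890625, -57.308265686035156), (143.0918426513672, 238.69931030273438), 6.187928199768066) 842
handle [(array([322.36363636, 140.27272727]), np.int32(22))]
[[ 0.44124368 -0.07249712  0.0895    ]]
side frame ((544.5018920898438, -69.62417602539062), (280.08148193359375, 206.07736206054688), 88.99812316894531) 1186
handle [(array([383., 183.]), np.int32(1)), (array([389.34177215, 187.70886076]), np.int32(79))]
[[ 0.44757254 -0.06489289  0.0895    ]]
spray top [[0.48260618 0.13143509 0.13      ]] base [[0.46711555 0.1326461  0.        ]] tape [[0.74380375 0.03109979 0.02      ]] brk [[ 0.78988051 -0.1379421   0.        ]] hammer head [[ 0.70094742 -0.31798091  0.02      ]] handle end [[ 0.45715677 -0.30743941  0.01      ]]
```

View pics/crop1.png

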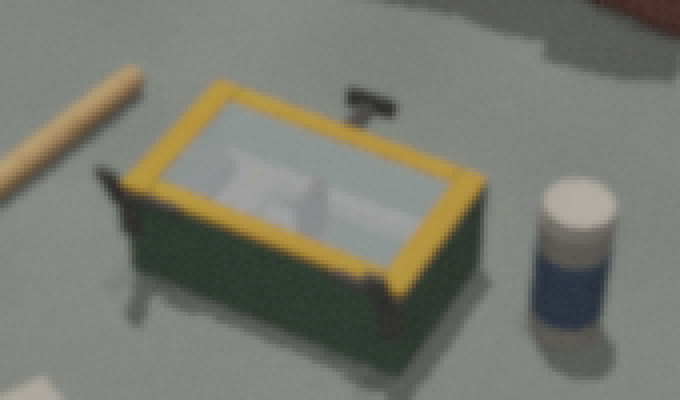

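The frame fit measures 143 x 239 mm, against 140 x 240 given. It puts the clamp centre at (0.549,-0.057) with yaw 0.108. The handle, predicted at (0.445,-0.069), agrees with the mean of both views, so I'll start moving.

servo_tool:
  plan:
    - {"xyz": [0.1, -0.1, 0], "delta_rot": [0, 0, 0.02]}
    - {"xyz": [0.28, -0.28, 0], "delta_rot": [0, 0, 0.06]}
    - {"xyz": [0.46, -0.46, 0], "delta_rot": [0, 0, 0.1]}
    - {"xyz": [0.64, -0.64, 0], "delta_rot": [0, 0, 0.12]}
    - {"xyz": [0.82, -0.82, 0], "delta_rot": [0, 0, 0.12]}
    - {"xyz": [1, -1, 0], "delta_rot": [0, 0, 0.12]}
  claw: 1

```text
time: 0.8
ee_pos: [0.2863, -0.4353, 0.4047]
ee_rot: [3.142, 0.0, 0.108]
wrist_force: [0.1, -0.8, 1.1]
grip_width: 0.0874
grip_force: 0.0
```

servo_tool:
  plan:
    - {"xyz": [0.16, -0.25, 0], "delta_rot": [0, 0, 0]}
    - {"xyz": [0.33, -0.5, 0], "delta_rot": [0, 0, 0]}
    - {"xyz": [0.5, -0.75, 0], "delta_rot": [0, 0, 0]}
    - {"xyz": [0.66, -1, 0], "delta_rot": [0, 0, 0]}

```text
time: 1.2
ee_pos: [0.3686, -0.2752, 0.4048]
ee_rot: [3.141, -0.0, 0.108]
wrist_force: [0.4, -1.0, 0.1]
grip_width: 0.087
grip_force: 0.0
```

servo_tool:
  plan:
    - {"xyz": [0.16, -0.25, 0], "delta_rot": [0, 0, 0]}
    - {"xyz": [0.33, -0.5, 0], "delta_rot": [0, 0, 0]}
    - {"xyz": [0.5, -0.75, 0], "delta_rot": [0, 0, 0]}
    - {"xyz": [0.66, -1, 0], "delta_rot": [0, 0, 0]}
    - {"xyz": [0.66, -1, 0], "delta_rot": [0, 0, 0]}
    - {"xyz": [0.66, -1, 0], "delta_rot": [0, 0, 0]}

```text
time: 1.8
ee_pos: [0.4505, -0.1166, 0.4047]
ee_rot: [3.142, 0.0, 0.11]
wrist_force: [0.2, 0.2, 0.5]
grip_width: 0.0872
grip_force: 0.0
```

```bash
cat >> h.py <<'E'
def go(P):
    s=ctrl.read_state(); Rt=R.from_euler('xyz',s['ee_rot']); print(s['time'],s['ee_pos'],s['ee_rot'])
    d=Rt.inv().apply(np.array(P)-s['ee_pos'])/0.15; rv=(Rt.inv()*R.from_euler('xyz',[np.pi,0,.108])).as_rotvec()/1.5
    print('shift',d.round(3),'rot',rv.round(4)); return d
C=np.array([.549,-.0573,0]); RC=R.from_euler('z',.108)
E
python3 - <<'E'
from h import *
go([.4446,-.0687,.2535])
c=cam('wrist'); save(c,'w1.png'); print(-c['R'].T@c['t'])
E
```

```text
1.8 [ 0.45050091 -0.1165608   0.404664  ] [3.14155139e+00 3.24024377e-04 1.10208324e-01]
shift [-0.004 -0.322  1.008] rot [0.     0.0002 0.0015]
[ 0.53521775 -0.10805246  0.38331613]
```

View pics/w1.png

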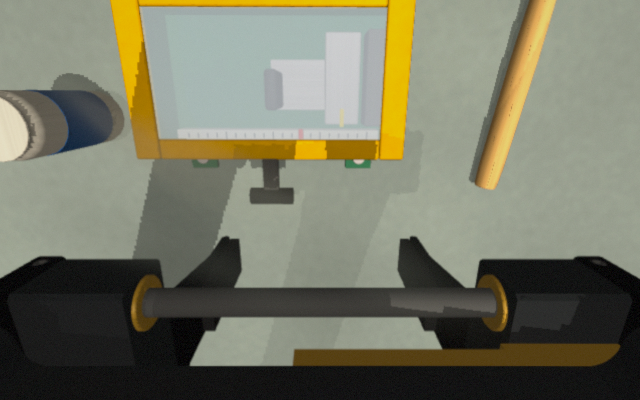

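The wrist view shows the crossbar at (271,195), the fingers straddling it in the y direction, the pointer at (342,117), and the red mark at (301,134) seen through the window.

```bash
python3 - <<'E'
from h import *
c=cam('wrist')
h=onz(c,[271.5,195],.0915)[0]; print('handle',h)
p,m=onz(c,[342,122],.036)[0],onz(c,[301,134],.036)[0]
print('ptr,mark clamp',RC.inv().apply(p-C)*1000,RC.inv().apply(m-C)*1000)
f=onz(c,[[137,159],[404,158]],.0935); print(f,np.arctan2(*(f[0]-f[1])[[1,0]])-np.pi/2,RC.inv().apply(f-C)*1000)
g=h.copy(); g[2]=.2535; go(g)
E
```

```text
handle [ 0.43947064 -0.07510574  0.0915    ]
ptr,mark clamp [-48.95781671 -74.16689789  36.        ] [-61.19915628 -31.4388892   36.        ]
[[ 0.46100918  0.046267    0.0935    ]
 [ 0.48739187 -0.19103852  0.0935    ]] 0.11072135496639501 [[ -76.31464806  112.44813317   93.5       ]
 [ -75.66487751 -126.31856717   93.5       ]]
1.9 [ 0.44990053 -0.1183152   0.40457347] [3.14146267e+00 5.98231472e-04 1.06445524e-01]
shift [-0.038 -0.294  1.007] rot [ 0.0001  0.0004 -0.001 ]
```

servo_tool:
  plan:
    - {"xyz": [-0.01, -0.1, 0.2], "delta_rot": [0, 0, 0]}
    - {"xyz": [-0.02, -0.2, 0.4], "delta_rot": [0, 0, 0]}
    - {"xyz": [-0.03, -0.3, 0.55], "delta_rot": [0, 0, 0]}
    - {"xyz": [-0.03, -0.3, 0.65], "delta_rot": [0, 0, 0]}
    - {"xyz": [-0.03, -0.3, 0.65], "delta_rot": [0, 0, 0]}
    - {"xyz": [-0.03, -0.3, 0.65], "delta_rot": [0, 0, 0]}

```text
time: 2.5
ee_pos: [0.4409, -0.0741, 0.3077]
ee_rot: [3.142, 0.0, 0.106]
wrist_force: [0.0, 0.3, 0.5]
grip_width: 0.0871
grip_force: 0.0
```

```bash
python3 - <<'E'
from h import *
c=cam('wrist'); save(c,'w2.png'); print(proj(c,[.4395,-.0751,.0895]),proj(c,[.4446,-.0687,.0895])); go([.4395,-.0751,.2535])
E
```

```text
[[318.97152371 231.89522944]] [[309.97240875 223.74469817]]
2.55 [ 0.44121988 -0.07406892  0.30813151] [ 3.14122353e+00 -9.13099436e-04  1.05921593e-01]
shift [-0.012  0.005  0.364] rot [ 0.0002 -0.0006 -0.0014]
```

View pics/w2.png

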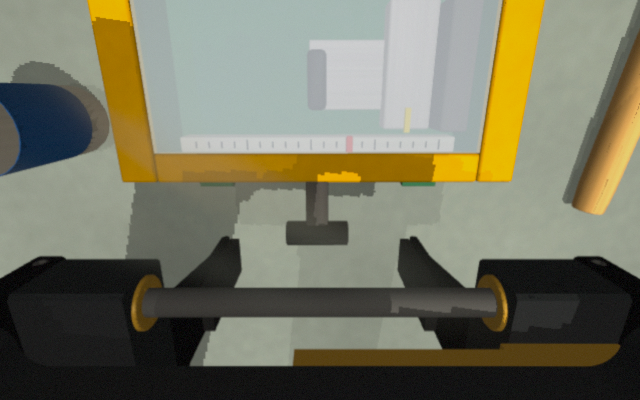

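The crossbar centre is at (317,233) and matches the wrist estimate of (319,232). I'll go down and grip it.

servo_tool:
  plan:
    - {"xyz": [-0.01, 0, 0.12], "delta_rot": [0, 0, 0]}
    - {"xyz": [-0.01, 0, 0.24], "delta_rot": [0, 0, 0]}
    - {"xyz": [-0.01, 0, 0.33], "delta_rot": [0, 0, 0]}
    - {"xyz": [-0.01, 0, 0.36], "delta_rot": [0, 0, 0]}
    - {"xyz": [-0.01, 0, 0.36], "delta_rot": [0, 0, 0]}
    - {"xyz": [-0.01, 0, 0.36], "delta_rot": [0, 0, 0]}

```text
time: 3.15
ee_pos: [0.4399, -0.0733, 0.254]
ee_rot: [3.141, -0.001, 0.108]
wrist_force: [-0.5, -0.8, 0.3]
grip_width: 0.087
grip_force: 0.0
```

servo_tool:
  plan:
    - {"xyz": [0, 0, 0]}
    - {"xyz": [0, 0, 0]}
    - {"xyz": [0, 0, 0]}
    - {"xyz": [0, 0, 0]}
    - {"xyz": [0, 0, 0]}
    - {"xyz": [0, 0, 0]}
    - {"xyz": [0, 0, 0]}
    - {"xyz": [0, 0, 0]}
    - {"xyz": [0, 0, 0]}
    - {"xyz": [0, 0, 0]}
  claw: 0
  force: 15

```text
invalid input at $.plan[0]: expected keys xyz, delta_rot
```

```bash
python3 - <<'E'
from h import *
go([.4395,-.0751,.2535]); print(ctrl.read_state()['wrist_force'])
for t in np.arange(.1,1.91,.1): 
    print(round(t,2), (np.array([.175*(1-np.cos(t))+.004*np.sin(t), -.175*np.sin(t)-.004*(np.cos(t)-1)])/.15).round(3))
E
```

```text
3.15 [ 0.43991904 -0.07328718  0.25398666] [ 3.14137674e+00 -9.00116953e-04  1.07659041e-01]
shift [-0.004  0.012  0.003] rot [ 0.0001 -0.0006 -0.0002]
[-0.51770202 -0.84329099  0.31318652]
0.1 [ 0.008 -0.116]
0.2 [ 0.029 -0.231]
0.3 [ 0.06  -0.344]
0.4 [ 0.102 -0.452]
0.5 [ 0.156 -0.556]
0.6 [ 0.219 -0.654]
0.7 [ 0.292 -0.745]
0.8 [ 0.373 -0.829]
0.9 [ 0.462 -0.904]
1.0 [ 0.559 -0.969]
1.1 [ 0.661 -1.025]
1.2 [ 0.769 -1.07 ]
1.3 [ 0.88  -1.105]
1.4 [ 0.995 -1.128]
1.5 [ 1.111 -1.139]
1.6 [ 1.227 -1.139]
1.7 [ 1.343 -1.127]
1.8 [ 1.458 -1.103]
1.9 [ 1.569 -1.069]
```

servo_tool:
  plan:
    - {"xyz": [0, 0, 0], "delta_rot": [0, 0, 0]}
    - {"xyz": [0, 0, 0], "delta_rot": [0, 0, 0]}
    - {"xyz": [0, 0, 0], "delta_rot": [0, 0, 0]}
    - {"xyz": [0, 0, 0], "delta_rot": [0, 0, 0]}
    - {"xyz": [0, 0, 0], "delta_rot": [0, 0, 0]}
    - {"xyz": [0, 0, 0], "delta_rot": [0, 0, 0]}
    - {"xyz": [0, 0, 0], "delta_rot": [0, 0, 0]}
    - {"xyz": [0, 0, 0], "delta_rot": [0, 0, 0]}
  claw: 0
  force: 15

```text
time: 3.95
ee_pos: [0.4395, -0.0729, 0.2532]
ee_rot: [-3.141, 0.0, 0.108]
wrist_force: [-0.8, 1.7, 1.4]
grip_width: 0.04
grip_force: 15.0
```

servo_tool:
  plan:
    - {"xyz": [0.0, 0, -0.06], "delta_rot": [0, 0, 0]}
    - {"xyz": [0.01, 0, -0.12], "delta_rot": [0, 0, 0]}
    - {"xyz": [0.03, 0, -0.23], "delta_rot": [0, 0, 0]}
    - {"xyz": [0.06, 0, -0.34], "delta_rot": [0, 0, 0]}
    - {"xyz": [0.1, 0, -0.45], "delta_rot": [0, 0, 0]}
    - {"xyz": [0.1, 0, -0.45], "delta_rot": [0, 0, 0]}
    - {"xyz": [0.1, 0, -0.45], "delta_rot": [0, 0, 0]}

```text
time: 4.65
ee_pos: [0.4542, -0.0712, 0.3214]
ee_rot: [-3.141, 0.0, 0.108]
wrist_force: [-2.4, 2.5, 0.0]
grip_width: 0.0393
grip_force: 15.0
```

```bash
python3 - <<'E'
from h import *
s=ctrl.read_state();print(s['wrist_force'],s['wrist_torque'])
c=cam('scene'); a=cv2.resize(c['img'][75:225,220:400],None,fx=4,fy=4,interpolation=3); cv2.imwrite('pics/s2.png',a[:,:,::-1])
E
```

```text
[-2.43733821  2.53453425  0.02733465] [0.82767877 0.50644234 0.04051374]
```

View pics/s2.png

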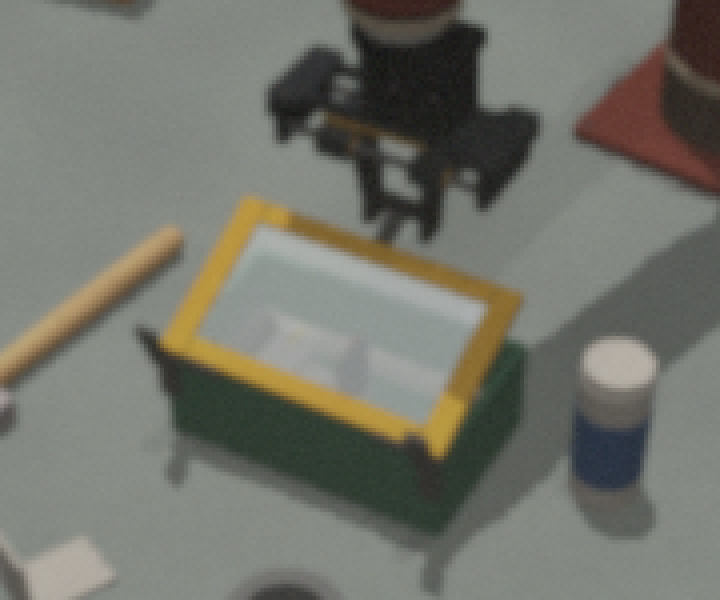

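The guard is lifting in the grip, with the frame's front edge raised. I'll carry on along the arc.

servo_tool:
  plan:
    - {"xyz": [0.054, 0, -0.104], "delta_rot": [0, 0, 0]}
    - {"xyz": [0.117, 0, -0.202], "delta_rot": [0, 0, 0]}
    - {"xyz": [0.19, 0, -0.293], "delta_rot": [0, 0, 0]}
    - {"xyz": [0.271, 0, -0.377], "delta_rot": [0, 0, 0]}
    - {"xyz": [0.36, 0, -0.452], "delta_rot": [0, 0, 0]}
    - {"xyz": [0.457, 0, -0.517], "delta_rot": [0, 0, 0]}
    - {"xyz": [0.559, 0, -0.573], "delta_rot": [0, 0, 0]}
    - {"xyz": [0.667, 0, -0.618], "delta_rot": [0, 0, 0]}
    - {"xyz": [0.778, 0, -0.653], "delta_rot": [0, 0, 0]}
    - {"xyz": [0.893, 0, -0.676], "delta_rot": [0, 0, 0]}
    - {"xyz": [0.893, 0, -0.676], "delta_rot": [0, 0, 0]}
    - {"xyz": [0.893, 0, -0.676], "delta_rot": [0, 0, 0]}

```text
time: 5.9
ee_pos: [0.5879, -0.0568, 0.4227]
ee_rot: [-3.141, -0.001, 0.108]
wrist_force: [-0.8, 3.3, 4.3]
grip_width: 0.0397
grip_force: 15.0
```

servo_tool:
  plan:
    - {"xyz": [0.06, 0, -0.007], "delta_rot": [0, 0, 0]}
    - {"xyz": [0.116, 0, -0.011], "delta_rot": [0, 0, 0]}
    - {"xyz": [0.174, 0, -0.011], "delta_rot": [0, 0, 0]}
    - {"xyz": [0.232, 0, -0.011], "delta_rot": [0, 0, 0]}
    - {"xyz": [0.29, 0, -0.005], "delta_rot": [0, 0, 0]}
    - {"xyz": [0.348, 0, 0.0], "delta_rot": [0, 0, 0]}
    - {"xyz": [0.405, 0, 0.012], "delta_rot": [0, 0, 0]}
    - {"xyz": [0.463, 0, 0.025], "delta_rot": [0, 0, 0]}
    - {"xyz": [0.52, 0, 0.042], "delta_rot": [0, 0, 0]}
    - {"xyz": [0.55, 0, 0.05], "delta_rot": [0, 0, 0]}
    - {"xyz": [0.55, 0, 0.05], "delta_rot": [0, 0, 0]}

```text
time: 7.0
ee_pos: [0.6706, -0.0479, 0.4142]
ee_rot: [-3.141, -0.001, 0.108]
wrist_force: [1.1, 5.0, 2.8]
grip_width: 0.0398
grip_force: 15.0
```

```bash
python3 - <<'E'
from h import *
s=ctrl.read_state();print(s['wrist_force'],s['wrist_torque'],s['grip_width'],s['ee_pos'])
c=cam('scene'); a=c['img'][75:225,200:400]; b=cam('side')['img'][85:235,280:440]
a=np.hstack([cv2.resize(x,(400,int(400*x.shape[0]/x.shape[1])),interpolation=3)[:300] for x in (a,b)]); cv2.imwrite('pics/s3.png',a[:,:,::-1])
E
```

```text
[1.12089029 5.01071166 2.75332218] [ 1.04787938 -0.28013915 -0.01300825] 0.03978089207804567 [ 0.67062326 -0.04794389  0.41421145]
```

View pics/s3.png

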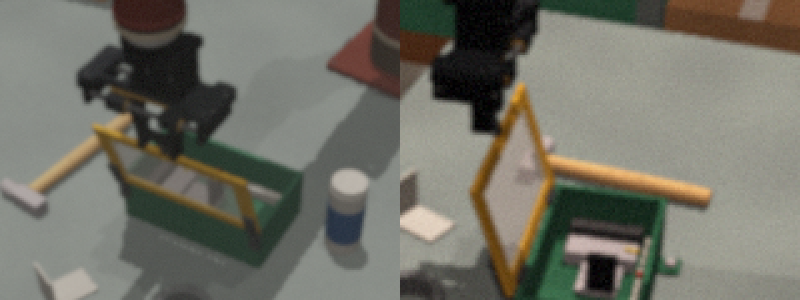

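Both views show the guard standing back beyond upright, near its stop, and the jaw is exposed. I'll release the handle and retreat upwards, then back.

servo_tool:
  plan:
    - {"xyz": [0, 0, 0], "delta_rot": [0, 0, 0]}
    - {"xyz": [0, 0, 0], "delta_rot": [0, 0, 0]}
    - {"xyz": [0, 0, 0], "delta_rot": [0, 0, 0]}
    - {"xyz": [0, 0, 0], "delta_rot": [0, 0, 0]}
    - {"xyz": [0, 0, -0.1], "delta_rot": [0, 0, 0]}
    - {"xyz": [0, 0, -0.25], "delta_rot": [0, 0, 0]}
    - {"xyz": [0, 0, -0.45], "delta_rot": [0, 0, 0]}
    - {"xyz": [0, 0, -0.45], "delta_rot": [0, 0, 0]}
    - {"xyz": [-0.2, 0, -0.45], "delta_rot": [0, 0, 0]}
    - {"xyz": [-0.45, 0, -0.45], "delta_rot": [0, 0, 0]}
    - {"xyz": [-0.7, 0, -0.4], "delta_rot": [0, 0, 0]}
    - {"xyz": [-0.95, 0, -0.2], "delta_rot": [0, 0, 0]}
    - {"xyz": [-0.95, 0, 0], "delta_rot": [0, 0, 0]}
    - {"xyz": [-0.95, 0, 0.1], "delta_rot": [0, 0, 0]}
    - {"xyz": [-0.95, 0, 0.1], "delta_rot": [0, 0, 0]}
    - {"xyz": [-0.95, 0, 0.1], "delta_rot": [0, 0, 0]}
  claw: 1

```text
time: 8.7
ee_pos: [0.5289, -0.0634, 0.4007]
ee_rot: [-3.141, -0.001, 0.108]
wrist_force: [0.2, 0.4, 0.8]
grip_width: 0.0867
grip_force: 0.0
```

```bash
python3 - <<'E'
from h import *
go([.534-.006,-.0646,.22]); b=cam('side')['img'][85:235,280:440]
w=cam('wrist'); print(w['rvec'],w['tvec']); np.save('w3.npy',w['img'])
a=np.vstack([w['img'],np.zeros((200,640,3),np.uint8)]); a[400:,:213]=cv2.resize(b,(213,200)); cv2.imwrite('pics/w3.png',a[:,:,::-1])
E
```

```text
8.7 [ 0.52887575 -0.06342211  0.40074223] [-3.14118794e+00 -1.04696314e-03  1.08317319e-01]
shift [-0.008  0.008  1.205] rot [-0.0003 -0.0007  0.0002]
[-2.15455346  1.93475891  0.30192669] [-0.12054535  0.4598017   0.5460027 ]
```

View pics/w3.png

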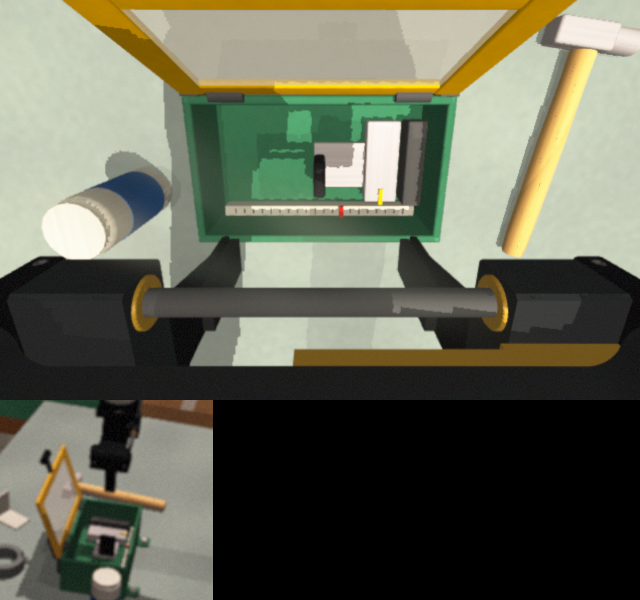

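The guard rests open by itself. In the wrist view the paddle is at (319,175), the yellow pointer tip at (380,204) and the red mark at (341,211).

```bash
cat >> h.py <<'E'
def pm(c):
    hsv=cv2.cvtColor(c['img'],cv2.COLOR_RGB2HSV)
    def big(m,rows):
        m[:rows[0]]=0; m[rows[1]:]=0; m[:,:200]=0; m[:,440:]=0
        k,l,st,ce=cv2.connectedComponentsWithStats(m); i=1+np.argmax(st[1:,4]); return ce[i],st[i],np.argwhere(l==i)[:,::-1]
    y=big(cv2.inRange(hsv,(22,150,120),(34,255,255)),(110,235))
    r=big(cv2.inRange(hsv,(0,130,90),(8,255,255))|cv2.inRange(hsv,(172,130,90),(180,255,255)),(110,260))
    return y,r
E
python3 - <<'E'
from h import *
c=cam('wrist'); y,r=pm(c); print(y[:2],r[:2])
C=np.array([.5439,-.0635,0])
f=lambda uv,z: (RC.inv().apply(onz(c,uv,z)-C)*1000).round(1)
print('ptr',f(y[0],.038),'mark',f(r[0],.035))
g=cv2.cvtColor(c['img'],cv2.COLOR_RGB2GRAY)[150:200,300:340]; k,l,st,ce=cv2.connectedComponentsWithStats((g<45).astype(np.uint8)); i=1+np.argmax(st[1:,4]); st=st[i]
x0,y0=st[0]+300,st[1]+150; print('paddle box',x0,y0,st); print('back top edge',f([x0+st[2]/2,y0],.072),'bottom front',f([x0+st[2]/2,y0+st[3]],.072), 'left',f([x0,y0+15],.072),'right',f([x0+st[2],y0+15],.072))
E
```

```text
(array([379.8245614 , 197.05263158]), array([378, 189,   5,  16,  57], dtype=int32)) (array([340.66666667, 211.45833333]), array([339, 206,   5,  12,  48], dtype=int32))
ptr [[-38.  -65.6  38. ]] mark [[-55.8 -23.2  35. ]]
paddle box 313 155 [ 13   5  12  29 254]
back top edge [[14.7  1.  72. ]] bottom front [[-13.8   1.   72. ]] left [[ 0.1  6.8 72. ]] right [[ 0.1 -4.8 72. ]]
```

servo_tool:
  plan:
    - {"xyz": [-0.01, 0, 0.15], "delta_rot": [0, 0, 0]}
    - {"xyz": [-0.01, 0, 0.35], "delta_rot": [0, 0, 0]}
    - {"xyz": [-0.01, 0, 0.55], "delta_rot": [0, 0, 0]}
    - {"xyz": [-0.01, 0, 0.7], "delta_rot": [0, 0, 0]}
    - {"xyz": [-0.01, 0, 0.7], "delta_rot": [0, 0, 0]}
    - {"xyz": [-0.01, 0, 0.7], "delta_rot": [0, 0, 0]}
  claw: 0.5

```text
time: 9.45
ee_pos: [0.5271, -0.0637, 0.2956]
ee_rot: [-3.141, -0.001, 0.108]
wrist_force: [0.2, -0.3, 1.1]
grip_width: 0.0483
grip_force: 0.0
```

servo_tool:
  plan:
    - {"xyz": [0, 0, 0.1], "delta_rot": [0, 0, 0]}
    - {"xyz": [0, 0, 0.2], "delta_rot": [0, 0, 0]}
    - {"xyz": [0, 0, 0.3], "delta_rot": [0, 0, 0]}
    - {"xyz": [0, 0, 0.4], "delta_rot": [0, 0, 0]}
    - {"xyz": [0, 0, 0.47], "delta_rot": [0, 0, 0]}
    - {"xyz": [0, 0, 0.5], "delta_rot": [0, 0, 0]}
    - {"xyz": [0, 0, 0.5], "delta_rot": [0, 0, 0]}
    - {"xyz": [0, 0, 0.5], "delta_rot": [0, 0, 0]}

```text
time: 10.25
ee_pos: [0.5267, -0.0637, 0.22]
ee_rot: [3.142, -0.001, 0.108]
wrist_force: [-0.8, 0.2, -0.2]
grip_width: 0.0432
grip_force: 0.0
```

servo_tool:
  plan:
    - {"xyz": [0, 0, 0], "delta_rot": [0, 0, 0]}
    - {"xyz": [0, 0, 0], "delta_rot": [0, 0, 0]}
    - {"xyz": [0, 0, 0], "delta_rot": [0, 0, 0]}
    - {"xyz": [0, 0, 0], "delta_rot": [0, 0, 0]}
    - {"xyz": [0, 0, 0], "delta_rot": [0, 0, 0]}
    - {"xyz": [0, 0, 0], "delta_rot": [0, 0, 0]}
    - {"xyz": [0, 0, 0], "delta_rot": [0, 0, 0]}
    - {"xyz": [0, 0, 0], "delta_rot": [0, 0, 0]}
  claw: 0
  force: 40

```text
time: 11.05
ee_pos: [0.5265, -0.0635, 0.2198]
ee_rot: [-3.141, -0.0, 0.108]
wrist_force: [-1.2, 3.2, 3.4]
grip_width: 0.0115
grip_force: 40.0
```

```bash
python3 - <<'E'
from h import *
s=ctrl.read_state();print(s['wrist_force'],s['grip_width'])
c=cam('wrist'); save(c,'w4.png')
E
```

```text
[-1.19141625  3.22583104  3.42536778] 0.011474680243749334
```

View pics/w4.png

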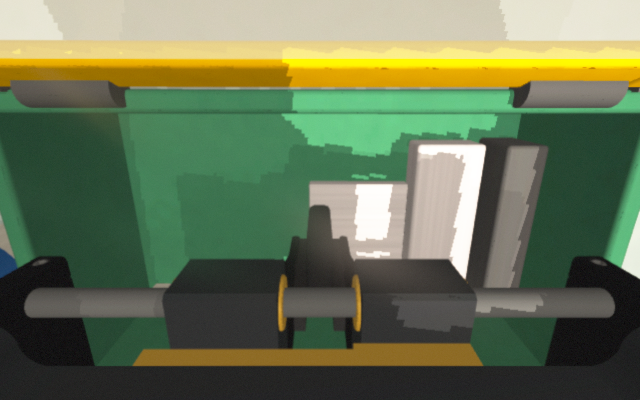

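The paddle is pinched at (318,240) with a width of 11.5 mm, and the jaw block at (446,210) is still closed on the anvil. I'll pull 42 mm and then verify.

servo_tool:
  plan:
    - {"xyz": [0, -0.02, 0], "delta_rot": [0, 0, 0]}
    - {"xyz": [0, -0.06, 0], "delta_rot": [0, 0, 0]}
    - {"xyz": [0, -0.1, 0], "delta_rot": [0, 0, 0]}
    - {"xyz": [0, -0.14, 0], "delta_rot": [0, 0, 0]}
    - {"xyz": [0, -0.18, 0], "delta_rot": [0, 0, 0]}
    - {"xyz": [0, -0.22, 0], "delta_rot": [0, 0, 0]}
    - {"xyz": [0, -0.26, 0], "delta_rot": [0, 0, 0]}
    - {"xyz": [0, -0.28, 0], "delta_rot": [0, 0, 0]}
    - {"xyz": [0, -0.28, 0], "delta_rot": [0, 0, 0]}
    - {"xyz": [0, -0.28, 0], "delta_rot": [0, 0, 0]}
    - {"xyz": [0, -0.28, 0], "delta_rot": [0, 0, 0]}

```text
time: 12.2
ee_pos: [0.5222, -0.0243, 0.2198]
ee_rot: [3.139, -0.0, 0.106]
wrist_force: [1.4, -8.7, 0.8]
grip_width: 0.0118
grip_force: 40.0
```

```bash
python3 - <<'E'
from h import *
s=ctrl.read_state(); print(s['wrist_force'],s['grip_width'])
print(RC.inv().apply(s['ee_pos']-np.array([.5265,-.0635,.22]))*1000)
c=cam('wrist'); save(c,'w5.png'); a=cv2.imread('pics/w4.png'); b=c['img'][:,:,::-1]
# jaw block shift in image between w4 and w5
t=a[140:230,400:470]; m=cv2.matchTemplate(np.ascontiguousarray(b[110:260,360:520]),t,cv2.TM_CCOEFF_NORMED); _,v,_,p=cv2.minMaxLoc(m); print('block shift px',p[0]-40,p[1]-30,v)
o=[]
for n,(x,y,w,h) in {'scene':(240,110,160,100),'side':(300,140,120,100)}.items():
    c=cam(n); i=c['img'][y:y+h,x:x+w]; o.append(cv2.resize(i,(400,250 if n=='scene' else 333),interpolation=3)); np.save(n+'5.npy',c['img'])
o[0]=np.vstack([o[0],np.zeros((83,400,3),np.uint8)]); w=np.hstack(o); cv2.imwrite('pics/s5.png',w[:,:,::-1])
E
```

```text
[ 1.36739498 -8.72087438  0.81338835] 0.01180052462809112
[-0.07455735 39.46747232 -0.23772209]
block shift px 0 0 0.9756223559379578
```

View pics/s5.png

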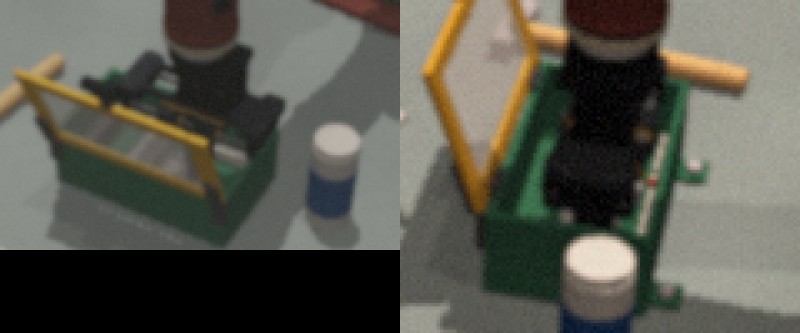

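The jaw moved 39.5 mm without slip, and the 8.7 N reading fits the spring. In the side view the red mark is at about (652,183) in the crop, with the yellow pointer just behind it at about (643,170). About 3 mm remains.

servo_tool:
  plan:
    - {"xyz": [0, -0.01, 0], "delta_rot": [0, 0, 0]}
    - {"xyz": [0, -0.02, 0], "delta_rot": [0, 0, 0]}
    - {"xyz": [0, -0.02, 0], "delta_rot": [0, 0, 0]}
    - {"xyz": [0, -0.02, 0], "delta_rot": [0, 0, 0]}

```text
time: 12.75
ee_pos: [0.5219, -0.0213, 0.2198]
ee_rot: [3.139, -0.0, 0.106]
wrist_force: [0.9, -9.6, 0.8]
grip_width: 0.0115
grip_force: 40.0
```

```bash
python3 - <<'E'
from h import *
P=[]
C=np.array([.5439,-.0635,0])
for i in range(6):
    c=cam('side'); s=ctrl.read_state(); P.append(s['ee_pos']); I=c['img'].astype(float) if i==0 else I+c['img']
print('disp',RC.inv().apply(np.mean(P,0)-np.array([.5265,-.0635,.22]))*1000,s['wrist_force'])
c['img']=(I/6).astype(np.uint8); f=lambda uv,z:(RC.inv().apply(onz(c,uv,z)-C)*1000).round(1)
x,y,w,h=355,175,40,40; i=c['img'][y:y+h,x:x+w].astype(int)
r,g,b=i[...,0],i[...,1],i[...,2]
red=np.clip(r-np.maximum(g,b)-25,0,None)*(g<b+25); yel=np.clip(np.minimum(r,g)-b-30,0,None)*(abs(r-g)<60)
for n,m,z in(('red',red,.034),('yel',yel,.037)):
    if m.sum():
        v,u=np.indices(m.shape); uv=[x+(u*m).sum()/m.sum(),y+(v*m).sum()/m.sum()]; print(n,(m>0).sum(),uv,f(uv,z))
j=cv2.resize(c['img'][180:210,360:390],(600,600),interpolation=cv2.INTER_NEAREST); cv2.imwrite('pics/z6.png',j[:,:,::-1])
E
```

```text
disp [-0.07286681 42.37375653 -0.2310809 ] [ 1.87665724 -9.66373922  0.69077491]
red 7 [np.float64(375.29333333333335), np.float64(194.1)] [[-54.8 -24.6  34. ]]
yel 1 [np.float64(373.0), np.float64(193.0)] [[-47.7 -24.3  37. ]]
```

View pics/z6.png

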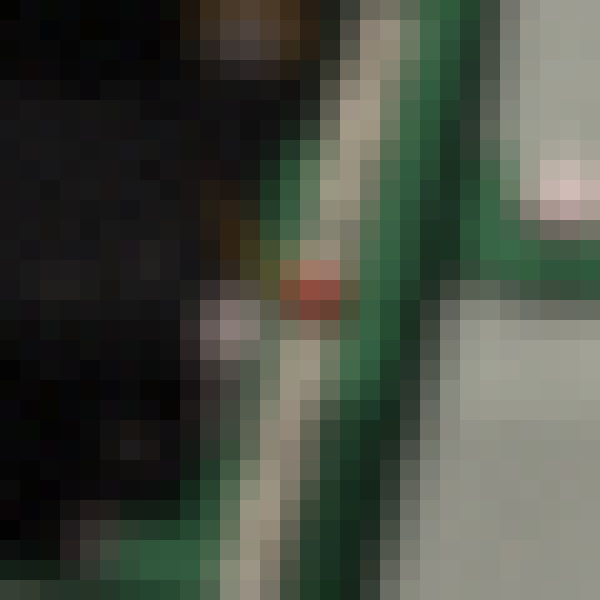

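In the zoom, the dim yellow pointer tip at (268,265) meets the red mark at (315,292). Their measured y positions are -24.3 and -24.6 mm, so they line up, and the travel of 42.4 mm matches the measured gap. I'll hand in while holding.

```bash
python3 -c "
from plant import ctrl
print(ctrl.close_job())"
```

```text
the job is handed in; nothing more can be done
None
```

The guard rests open on its stop, the jaw was pulled about 42.4 mm so its pointer lines up with the red mark (within about 1 mm by camera), and the job was handed in with the gripper still holding the jaw; no verdict came back.

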